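# Seat a square tube in a welding jig

## Robot

A 6-joint arm with a two-finger parallel gripper is mounted at the origin on the work surface. World frame = base frame: x ahead of the robot, y to its left, z up, the work surface at z = 0. Lengths are in m, angles in degrees, forces in N, time in s.
With the tool pointing down it reaches from about 0.35 to 0.95 m from the base axis. Payload 17.4 kg.
Tool frame: the origin (TCP) lies on the centre line of the jaws, within the pads' length; the fingertips stand 11 mm ahead of it and the grasp point (between the pads) lies 8 mm behind it (nose_length is the z of the fingertips in the tool frame, in m); z points along the fingers, y is the line along which they close (so a half turn about z gives the same grasp; the last joint's range is limited). The gripper opens to 93 mm and grips with 3 to 60 N. Pads are 15 mm wide; open, the fingers measure 128 mm over their backs; the gripper's body (75 mm by 188 mm) begins 65 mm behind the grasp point.
Start: joints at [62.12, 6.646, 82.598, -0, 90.757, -2.166], TCP at [0.293, 0.608, 0.23] pointing down, gripper open.
Joint ranges: [-162.19, 162.19], [-47.58, 125.68], [4.15, 143.07], [-65.23, 245.23], [0.69, 171.88], [-170.13, 170.13]. Speed limits (degrees/s): [108.29, 108.29, 127.2, 180, 180, 180].

## Interface

Orientations are given as [roll, pitch, yaw] about the fixed x, y, z axes, in that order (R = Rz(yaw) Ry(pitch) Rx(roll)).
In Python, from workcell import * gives the robot as it stands.
- The arm moves only by the tool move_arm, never from a script. Its argument "plan" is a list of rows, each a list of 7 numbers: the turn, a rotation vector about the tool's x, y, z in degrees, then the shift along the tool's x, y, z in m, then the finger opening in m, from 0 to 0.093. In form: [[rx, ry, rz, dx, dy, dz, gripper], ...]. A call has 1 to 12 rows; each row shifts and turns the commanded pose from where the row before left it, along the tool's axes as they then stand; what a row does not reach is not made up. A row lasts 1/10 s, in which the tool goes at most 50 mm and 8.59 degrees, less where a joint would pass 70% of its speed; a pose out of reach is approached as far as the arm can. A call with a gripper value outside its range is refused whole. The fingers move at their own pace and stop on an object; the grip force is fixed at half the most. Time passes only in rows, so rows that do not move let the fingers close. It gives the time, the measured TCP pose, the force, the opening and the grip force at its end, in the units of the state.
- get_obs(): the state, without advancing time (a new reading comes with each control period).
- camera(name): name is "scene" or "side" or "wrist"; returns the picture (420x560x3 uint8, red, green, blue); there is no depth.
- camera_params(name): a dict with "intrinsics" (3x3 intrinsics, pixels), "rvec" (rotation vector, rad) and "tvec" (3), from world to camera coordinates, as OpenCV has them; the wrist camera has in their place "T_tool_cam" (4x4, takes a point from camera to tool coordinates, whose origin is the TCP and whose axes are the flange's). Camera axes: x right, y down, z forward; pixel columns grow to the right and rows downward; lengths in m; the calibration is good to about 2 mm. A picture is of the moment at which its call begins: read the wrist's pose just before it. camera_params takes no time and is no camera call.
- close_job(): hands the job in; it is judged then, once.
Trained networks look in the newest picture that a camera, given by its name, has taken for a name from the list of things; names that differ only in an ending like _2 or _b are one class to them, and where a whole thing is asked for, a point or a joint stands for the part that bears it (a point fixed in the world has none). Each returns a list of dicts, best first, with "score" (0 to 1); they miss things now and then, are a little off and sometimes report something else, mostly with a low value. They report only what shows in the picture. A call takes as long as a camera call. They do not tell look-alikes from the thing itself.
- regions_of(label, camera): "pixels" (420x560 bool, what is visible of it) and "position" ([column, row] in pixels, amid what is visible of it).
- spot_point(label, camera): "position" ([column, row] in pixels: a listed point, or the origin of a listed thing).
The state is a dict: "time_s": time; "joint_pos": joint angles; "joint_vel": joint speeds; "joint_torque": joint torques, N m; "position": TCP position; "ee_rot": TCP orientation; "ft_force": force on the tool from outside, world axes, zero at the start; "ft_torque": the same for the moment, N m; "grip_width": finger opening in m; "finger_force": force on a finger pad.
Only numpy, scipy, OpenCV 4.12 (cv2) and the standard library are available. Lean on these libraries where they do the work, as an engineer would, in place of code of your own. Each camera call takes 0.05 s, during which the arm holds its last target. There are 200 camera calls.

## Task

Set up the longer square steel tube in the welding jig by pushing only: slide it over the bench until it lies flat along the fence with one end up against the fixed end stop, and slide the sliding stop up against its other end so that the tube is trapped between the two stops. Do it with light pushes of the fingertips: the tube stays down on the bench, not lifted or tipped, and the other loose things stay where they are.

Things in the scene. Friction and masses are not known exactly. Their poses are not given: they have to be found in the camera images.
- jig: Welding jig, fixed to the bench, yaw up to 0.2 rad. Dark steel fence 370 mm long (jig y -205 to +165), 12 mm thick (x 0 to +12), 30 mm high; its front face looks to the robot (jig -x). Behind it a 6 mm high foot reaches x = +52. No base plate: the tube slides on the bench. Origin: on the bench in the plane of the front face, z up. A seated tube has its centre at jig x -20, y +60 mm.
- end_stop (a point): Middle of the stopping face of the fixed end stop (part of the jig, at the robot's left end of the fence): it looks to the jig's -y, lies at jig y = +130 mm, 22 mm in front of the fence face and 20 mm above the bench. The stop is a block 24 mm long (y), 30 mm high, and stands out 45 mm in front of the fence.
- slide (a joint): Sliding stop, an aluminium saddle that runs on the fence, at the robot's right: how far it has slid towards the fixed end stop (jig +y), in m, 0 to 0.16; starts between 0 and 0.035. Its jaw face is at jig y = -0.120 + joint, so it meets a fully seated tube at joint = 0.110. About 2.5 N of friction; it stays where it is left and cannot be lifted off.
- slide_face (a point): Middle of the sliding stop's jaw face, which meets the tube (looks to jig +y), 20 mm above the bench, 19 mm in front of the fence face. The jaw is 34 mm wide across the fence (jig x -36 to -2 mm); the saddle's top is 44 mm above the bench, and a small black knob on it, above the fence, reaches 54 mm.
- slide_back (a point): Middle of the outer side of the sliding stop's jaw (35 mm behind slide_face, looks to the jig's -y), 20 mm above the bench: the side to push on. At least 35 mm of fence lies free beyond it.
- long_tube: The workpiece, the longer bare-steel square tube: 40 x 40 mm, 4 mm walls, open ends, 140 mm long along its own y, about 0.6 kg. Origin: centre of its underside. Starts flat on the bench on the robot's side of the fence, its centre 72 to 110 mm from the fence face, turned up to 0.35 rad from it; pushed straight at the fence it goes in between the two stops.
- short_tube: Bystander: a shorter offcut of the same square tube, 40 x 40 mm, 80 mm long along its y, lying beside the work. Origin: centre of its underside.
- magnet: Bystander: a red and dark-steel L-shaped welding magnet with a diagonal brace, 75 x 75 mm, 20 mm high, lying flat beside the work. Origin: centre of its underside.
- hammer: Bystander: a hammer 240 mm long, lying on the bench at the right of the jig, head away from the robot. Origin: under the middle of its length.
- can: Bystander: a grey can, 60 mm across and 150 mm high, standing on the left of the jig. Origin: centre of its underside.
Not all that is in view belongs to the job. Leave any yellow look-alike of the long_tube alone.

How it is judged:
By the outcome, as a careful person would: the job done as asked, in the order asked, and still so for the second after the job is handed in, with the robot touching nothing.
It also fails if it takes over 42 s, if anything falls off the work surface, if the arm or the gripper's body presses on something with over 40 N, if the wrist force passes 120 N, or if a joint passes its speed limit or range.

## Working session

There is one attempt and no reset: what is moved stays moved. The work goes in short steps, Python scripts to look and compute and a tool call to move; the robot and the scene stay as the last step left them, time stands still between calls to the robot, and variables do not carry over. Pictures are saved under pics/ and viewed, at most 10 in all, crops included, and the job is handed in when it is done.

Besides the shell and the picture viewer there is one more tool, called as name([rows], argument=value, ...), one row to a line, values as JSON. move_arm: Moves the arm, as the interface text tells. Its arguments: {"type":"object","properties":{"plan":{"type":"array"}},"required":["plan"]}

```bash
mkdir -p pics
cat > h.py <<'E'
from workcell import *
import numpy as np, cv2
def cam(n):
    p=camera_params(n); K=np.array(p["intrinsics"],float)
    return K,cv2.Rodrigues(np.array(p["rvec"],float))[0],np.array(p["tvec"],float).ravel()
def ray(n,px,z):
    K,R,t=cam(n); d=R.T@np.linalg.inv(K)@np.array([px[0],px[1],1.]); c=-R.T@t
    return c+d*(z-c[2])/d[2]
def proj(n,P):
    K,R,t=cam(n); q=(K@(R@np.atleast_2d(P).T+t[:,None])); return (q[:2]/q[2]).T
def save(n,f):
    im=camera(n); cv2.imwrite("pics/"+f,cv2.cvtColor(im,cv2.COLOR_RGB2BGR)); return im
E
python3 - <<'E'
from h import *
np.set_printoptions(precision=4,suppress=True)
a=save("scene","s1.png"); b=save("side","d1.png")
cv2.imwrite("pics/scene_side.png",cv2.resize(np.vstack([a,b])[:,:,::-1],(560,840))) if 0 else None
print(get_obs())
for n in("scene","side"):
    K,R,t=cam(n);print(n,-R.T@t)
    for l in("long_tube","short_tube","magnet","hammer","can","jig","end_stop","slide_face","slide_back"):
        z=.02 if l in("end_stop","slide_face","slide_back") else 0
        print(l,[(round(r["score"],2),np.round(r["position"],1),ray(n,r["position"],z)) for r in spot_point(l,n)])
E
```

```text
{'time_s': 0.1, 'joint_pos': array([62.1186,  6.67  , 82.6319, -0.0002, 90.7539, -2.1666]), 'joint_vel': array([-0.0047, -0.1168, -0.1797, -0.0572, -0.0207, -0.1237]), 'joint_torque': array([  0.0024, -72.2889, -62.3876,   0.0781,   0.0226,  -0.0002]), 'position': array([0.2928, 0.608 , 0.229 ]), 'ee_rot': array([-179.9442,   -0.0019,  154.2852]), 'ft_force': array([ 0.6742, -0.2295, -0.1846]), 'ft_torque': array([ 0.064 , -0.0098,  0.0084]), 'finger_force': 0.0, 'grip_width': 0.09323765641983256}
scene [ 1.3272 -0.6843  0.8695]
long_tube [(0.79, array([252.1, 216.3]), array([ 0.5093, -0.1333,  0.    ])), (0.68, array([312.4, 199.1]), array([0.5546, 0.0459, 0.    ])), (0.65, array([277.7, 165. ]), array([0.3615, 0.0707, 0.    ]))]
short_tube [(0.96, array([359.1, 161.2]), array([0.5027, 0.2877, 0.    ]))]
magnet [(0.75, array([197.8, 227.5]), array([ 0.4575, -0.2731,  0.    ])), (0.4, array([415.5, 194.8]), array([ 0.7234,  0.2957, -0.    ]))]
hammer [(0.96, array([210.5, 291.3]), array([ 0.6632, -0.3612,  0.    ])), (0.55, array([362.6, 162.3]), array([0.5138, 0.2921, 0.    ]))]
can
[... 757 characters left out ...]
61, array([277.1, 186.6]), array([0.6525, 0.0459, 0.    ]))]
hammer [(0.86, array([405.6, 270. ]), array([ 0.6557, -0.3722,  0.    ])), (0.29, array([240.1, 170.5]), array([0.6272, 0.1733, 0.    ]))]
can [(0.79, array([232.5, 139.1]), array([0.7119, 0.2997, 0.    ]))]
jig [(0.65, array([238.3, 167.3]), array([0.6332, 0.1876, 0.    ])), (0.59, array([276.7, 186.6]), array([ 0.6517,  0.0467, -0.    ]))]
end_stop [(0.84, array([243. , 166.6]), array([0.6307, 0.1622, 0.02  ]))]
slide_face [(0.86, array([303.8, 205.1]), array([ 0.6358, -0.0685,  0.02  ])), (0.59, array([276. , 190.4]), array([0.6254, 0.0239, 0.02  ]))]
slide_back [(0.57, array([318.3, 214.9]), array([ 0.6352, -0.1191,  0.02  ]))]
```

View pics/s1.png

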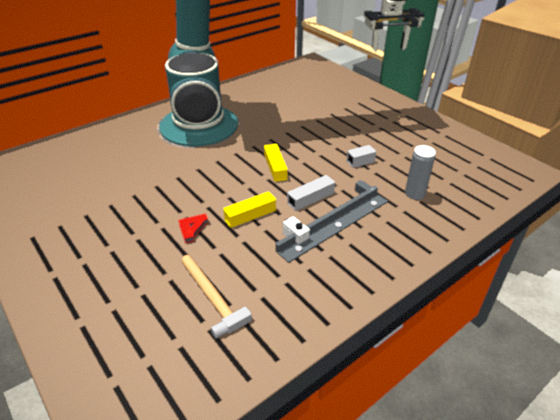

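View pics/d1.png

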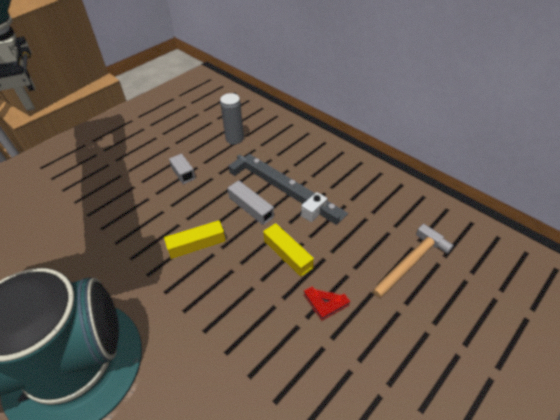

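The scene picture shows four candidates for the long tube: a yellow tube at (277,163), a yellow tube at (250,209), a bare steel tube at (312,192), and a short steel offcut at (361,156). I choose the bare steel one at (312,192), which is at (249,202) in the side view. The jig's fence runs from (280,245) to (380,190), with the white slide at (296,230).

```bash
cat > fit.py <<'E'
from h import *
from scipy.optimize import minimize
def box(x0,x1,y0,y1,z0,z1): return np.array([[x,y,z] for x in(x0,x1) for y in(y0,y1) for z in(z0,z1)])
def place(B,p):
    c,s=np.cos(p[2]),np.sin(p[2]); return B@np.array([[c,s,0],[-s,c,0],[0,0,1]])+[p[0],p[1],0]
def render(n,boxes,p,S=4):
    m=np.zeros((420*S,560*S),np.uint8)
    for B in boxes:
        q=((proj(n,place(B,p))+.5)*S).astype(np.int32); cv2.fillConvexPoly(m,cv2.convexHull(q),1)
    return cv2.resize(m.astype(np.float32),(560,420),interpolation=cv2.INTER_AREA)
def fit(boxes,masks,ign,p0):
    def cost(p): return sum((np.abs(render(n,boxes,p)-masks[n])*(1-ign[n])).sum()/max(masks[n].sum(),1) for n in masks)
    S=np.vstack([p0]+[np.array(p0)+d for d in np.diag([.015,.015,.1])])
    r=minimize(cost,p0,method="Nelder-Mead",options=dict(initial_simplex=S,xatol=1e-4,fatol=1e-4)); return r.x,r.fun
TUBE=[box(-.02,.02,-.07,.07,0,.04)]
JIG=[box(0,.012,-.205,.165,0,.03),box(0,.052,-.205,.165,0,.006),box(-.045,0,.13,.154,0,.03)]
SL=[box(-.036,-.002,-.035,0,0,.044)]
def best(l,n,xy):
    r=regions_of(l,n); r=[q for q in r if np.hypot(*(np.array(q["position"])-xy))<30]; return r[0]["pixels"].astype(np.float32)
E
python3 - <<'E'
from fit import *
np.set_printoptions(precision=4,suppress=True)
ims={n:camera(n) for n in("scene","side")}
C=dict(long_tube=((312,192),(250,202)),jig=((332,218),(285,185)),slide=((296,230),(314,206)))
M={l:{n:best(l,n,C[l][i]) for i,n in enumerate(ims)} for l in C}
print({l:[int(m.sum()) for m in M[l].values()] for l in M})
k=np.ones((3,3))
Z={n:np.zeros((420,560)) for n in ims}
t,f=fit(TUBE,M["long_tube"],Z,[.55,.05,0]);print("tube",t,f)
ign={n:cv2.dilate(np.maximum(M["slide"][n],M["long_tube"][n]),k,iterations=2) for n in ims}
j,f=fit(JIG,M["jig"],ign,[.645,.04,0]);print("jig",j,f)
for n in ims:
    print(n,"tube",fit(TUBE,{n:M["long_tube"][n]},Z,t)[0],"jig",fit(JIG,{n:M["jig"][n]},ign,j)[0])
c,s=np.cos(j[2]),np.sin(j[2]);J=lambda p:np.array([c*(p[0]-j[0])+s*(p[1]-j[1]),-s*(p[0]-j[0])+c*(p[1]-j[1])])
for n in ims:
    for l in("end_stop","slide_face","slide_back"):
        for r in spot_point(l,n): print(n,l,J(ray(n,r["position"],.02)),round(r["score"],2))
print("tube in jig",J(t),t[2]-j[2])
out=[]
for n,(a,b) in zip(ims,((215,130),(150,110))):
    im=cv2.resize(ims[n][b:b+150,a:a+200],None,fx=4,fy=4,interpolation=cv2.INTER_CUBIC)[:,:,::-1].copy()
    for B,p,col in[(B,t,(0,255,0)) for B in TUBE]+[(B,j,(0,0,255)) for B in JIG]:
        q=((proj(n,place(B,p))-[a,b]+.5)*4).astype(np.int32)
        for i in range(8):
            for kk in(1,2,4):
                if not i&kk: cv2.line(im,tuple(map(int,q[i])),tuple(map(int,q[i|kk])),col,1)
    out.append(im)
cv2.imwrite("pics/c1.png",out[0]);cv2.imwrite("pics/c2.png",out[1])
E
```

```text
Traceback (most recent call last):
  File "fit.py", line 19, in best
    r=regions_of(l,n); r=[q for q in r if np.hypot(*(np.array(q["position"])-xy))<30]; return r[0]["pixels"].astype(np.float32)
                                                                                              ~^^^
IndexError: list index out of range
```

Run:
```python
from h import *
for n in("scene","side"):
    camera(n)
    for l in("long_tube","jig","slide","slide_face"):
        try: print(n,l,[(round(r["score"],2),np.round(r["position"]),int(r["pixels"].sum())) for r in regions_of(l,n)])
        except Exception as e: print(n,l,e)
print(get_obs()["time_s"])
```

```text
scene long_tube [(0.67, array([310., 195.]), 988), (0.58, array([250., 211.]), 1123), (0.42, array([420., 171.]), 1149)]
scene jig [(0.85, array([327., 222.]), 3040)]
scene slide [(0.76, array([296., 229.]), 434)]
scene slide_face [(0.81, array([297., 227.]), 402)]
side long_tube [(0.88, array([252., 203.]), 956), (0.74, array([194., 237.]), 1297), (0.69, array([413., 257.]), 1307)]
side jig [(0.56, array([297., 189.]), 2273), (0.41, array([181., 168.]), 449)]
side slide [(0.94, array([312., 207.]), 480)]
side slide_face [(0.77, array([312., 204.]), 471)]
1.65
```

Retry, tolerating random misses.

```bash
cat >> fit.py <<'E'
def best(l,n,xy):
    for _ in range(5):
        r=[q for q in regions_of(l,n) if np.hypot(*(np.array(q["position"])-xy))<30]
        if r: return r[0]["pixels"].astype(np.float32)
        camera(n)
E
cat > run1.py <<'E'
from fit import *
np.set_printoptions(precision=4,suppress=True)
ims={n:camera(n) for n in("scene","side")}
C=dict(long_tube=((312,192),(250,202)),jig=((332,218),(285,185)),slide=((296,230),(314,206)))
M={l:{n:best(l,n,C[l][i]) for i,n in enumerate(ims)} for l in C}
print({l:[int(m.sum()) for m in M[l].values()] for l in M})
k=np.ones((3,3))
Z={n:np.zeros((420,560)) for n in ims}
t,f=fit(TUBE,M["long_tube"],Z,[.55,.05,0]);print("tube",t,f)
ign={n:cv2.dilate(np.maximum(M["slide"][n],M["long_tube"][n]),k,iterations=2) for n in ims}
j,f=fit(JIG,M["jig"],ign,[.645,.04,0]);print("jig",j,f)
for n in ims:
    print(n,"tube",fit(TUBE,{n:M["long_tube"][n]},Z,t)[0],"jig",fit(JIG,{n:M["jig"][n]},ign,j)[0])
c,s=np.cos(j[2]),np.sin(j[2]);J=lambda p:np.array([c*(p[0]-j[0])+s*(p[1]-j[1]),-s*(p[0]-j[0])+c*(p[1]-j[1])])
for n in ims:
    for l in("end_stop","slide_face","slide_back"):
        for r in spot_point(l,n): print(n,l,J(ray(n,r["position"],.02)),round(r["score"],2))
print("tube in jig",J(t),t[2]-j[2])
for n,(a,b),f in zip(ims,((215,130),(150,110)),("c1","c2")):
    im=cv2.resize(ims[n][b:b+150,a:a+200],None,fx=4,fy=4,interpolation=cv2.INTER_CUBIC)[:,:,::-1].copy()
    for B,p,col in[(B,t,(0,255,0)) for B in TUBE]+[(B,j,(0,0,255)) for B in JIG]:
        q=((proj(n,place(B,p))-[a,b]+.5)*4).astype(np.int32)
        for i in range(8):
            for kk in(1,2,4):
                if not i&kk: cv2.line(im,tuple(map(int,q[i])),tuple(map(int,q[i|kk])),col,1)
    cv2.imwrite(f"pics/{f}.png",im)
E
python3 run1.py
```

```text
{'long_tube': [925, 1006], 'jig': [2977, 2248], 'slide': [413, 449]}
tube [ 0.5463  0.0453 -0.0362] 0.10013103809574983
jig [0.6463 0.0385 0.0265] 0.09428411722183228
scene tube [ 0.5456  0.046  -0.0413] jig [0.6451 0.039  0.0305]
side tube [ 0.5468  0.0454 -0.0331] jig [0.6475 0.0391 0.0258]
scene end_stop [-0.0208  0.1283] 0.86
scene slide_face [-0.0114 -0.1062] 0.8
scene slide_back [-0.0304 -0.1485] 0.72
scene slide_back [-0.0318  0.1401] 0.72
side end_stop [-0.0265  0.1168] 0.6
side slide_face [-0.0117 -0.1109] 0.64
side slide_back [-0.0225 -0.1553] 0.62
tube in jig [-0.0999  0.0094] -0.06268517314526172
```

View pics/c1.png

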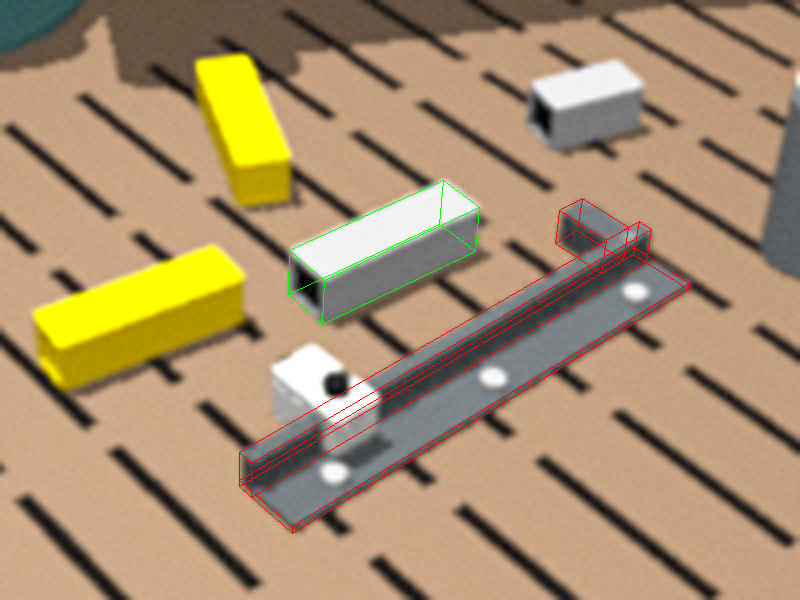

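The crop confirms the bare-steel tube with open ends: its green outline fits, and the red outlines match the fence and the end stop. Tube in jig coordinates: (-100, +9) mm, turned -3.6°, which lies within the stated ranges. First I move over the near side of the tube.

move_arm([
  [0,0,0,-0.0346,-0.0356,0,0.093],
  [0,0,0,-0.0346,-0.0356,0,0.093],
  [0,0,0,-0.0346,-0.0356,0,0.093],
  [0,0,0,-0.0346,-0.0356,0,0.093],
  [0,0,0,-0.0346,-0.0356,0,0.093],
  [0,0,0,-0.0346,-0.0356,0,0.093],
  [0,0,0,-0.0346,-0.0356,0,0.093],
  [0,0,0,-0.0346,-0.0356,0,0.093],
  [0,0,0,-0.0346,-0.0356,0,0.093],
  [0,0,0,-0.0346,-0.0356,0,0.093],
  [0,0,0,-0.0346,-0.0356,0,0.093],
  [0,0,0,-0.0346,-0.0356,0,0.093],
])

```text
time_s: 3.55
position: [0.4818, 0.041, 0.23]
ee_rot: [180.0, 0.1, 154.3]
ft_force: [0.9, 1.2, 0.5]
grip_width: 0.093
finger_force: 0.0
```

move_arm([
  [0,0,-8,0,0,0,0.093],
  [0,0,-8,0,0,0,0.093],
  [0,0,-8,0,0,0,0.093],
  [0,0,-3.2,0,0,0,0.093],
  [0,0,0,0,0,0,0.093],
])

```text
time_s: 4.05
position: [0.4816, 0.043, 0.2297]
ee_rot: [-180.0, 0.0, -178.5]
ft_force: [0.6, 0.3, -0.1]
grip_width: 0.093
finger_force: 0.0
```

```bash
cat > where.py <<'E'
from h import *
np.set_printoptions(precision=4,suppress=True)
J0=(.6463,.0385,.0265)
def injig(p,j=J0):
    c,s=np.cos(j[2]),np.sin(j[2]); return np.array([c*(p[0]-j[0])+s*(p[1]-j[1]),-s*(p[0]-j[0])+c*(p[1]-j[1])])
def w():
    o=get_obs(); print(o["time_s"],"jig xy",injig(o["position"]),"z",o["position"][2],"rot",o["ee_rot"],"F",o["ft_force"],"w",round(o["grip_width"],4))
if __name__=="__main__": w()
E
python3 - <<'E'
from where import *
w()
print("yellow ends in jig",injig(ray("scene",(281,181),0)),injig(ray("scene",(287,179),0)),injig(ray("scene",(276,201),0)))
E
```

```text
4.05 jig xy [-0.1645  0.0089] z 0.22972997050407845 rot [-179.9982    0.009  -178.4741] F [ 0.6495  0.294  -0.051 ] w 0.093
yellow ends in jig [-0.2139 -0.0051] [-0.2101  0.0153] [-0.1508 -0.076 ]
```

move_arm([
  [0,0,0,0,0,0.045,0.093],
  [0,0,0,0,0,0.045,0.093],
  [0,0,0,0,0,0.045,0.093],
  [0,0,0,0,0,0.04,0.093],
  [0,0,0,0,0,0.022,0.093],
  [0,0,0,0,0,0.01,0.093],
  [0,0,0,-0.01,0,0,0.093],
  [0,0,0,-0.01,0,0,0.093],
  [0,0,0,-0.005,0,0,0.093],
  [0,0,0,-0.005,0,0,0.093],
  [0,0,0,-0.005,0,0,0.093],
  [0,0,0,-0.005,0,0,0.093],
])

```text
time_s: 5.25
position: [0.5218, 0.0441, 0.0229]
ee_rot: [-180.0, -0.0, -178.5]
ft_force: [-4.3, 0.0, 4.2]
grip_width: 0.0929
finger_force: 2.6
```

move_arm([
  [0,0,0,-0.005,0,0,0.093],
  [0,0,0,-0.005,0,0,0.093],
  [0,0,0,-0.005,0,0,0.093],
  [0,0,0,-0.005,0,0,0.093],
  [0,0,0,-0.005,0,0,0.093],
  [0,0,0,-0.005,0,0,0.093],
  [0,0,0,-0.005,0,0,0.093],
  [0,0,0,-0.005,0,0,0.093],
  [0,0,0,-0.005,0,0,0.093],
  [0,0,0,-0.005,0,0,0.093],
])

```text
time_s: 6.25
position: [0.5717, 0.0455, 0.0228]
ee_rot: [180.0, -0.0, -178.5]
ft_force: [-6.0, 0.5, 5.0]
grip_width: 0.0928
finger_force: 2.9
```

```bash
python3 where.py
```

```text
6.25 jig xy [-0.0744  0.009 ] z 0.02281321946784127 rot [ 179.9938   -0.0385 -178.5113] F [-6.0051  0.5327  4.9506] w 0.0928
```

move_arm([
  [0,0,0,-0.004,0,0,0.093],
  [0,0,0,-0.004,0,0,0.093],
  [0,0,0,-0.004,0,0,0.093],
  [0,0,0,-0.003,0,0,0.093],
  [0,0,0,-0.003,0,0,0.093],
  [0,0,0,-0.002,0,0,0.093],
  [0,0,0,-0.002,0,0,0.093],
])

```text
time_s: 6.95
position: [0.5936, 0.0461, 0.0228]
ee_rot: [180.0, -0.0, -178.5]
ft_force: [-5.4, -0.6, 4.1]
grip_width: 0.0932
finger_force: 2.8
```

```bash
sed -i 's/pics\/{f}/pics\/{f}_2/; s/((312,192),(250,202))/((330,205),(275,190))/' run1.py; python3 where.py; python3 run1.py
```

```text
6.95 jig xy [-0.0525  0.009 ] z 0.022751943057253206 rot [ 179.9949   -0.0358 -178.5112] F [-5.4317 -0.5815  4.1487] w 0.0932Traceback (most recent call last):
  File "run1.py", line 6, in <module>
    print({l:[int(m.sum()) for m in M[l].values()] for l in M})
                  ^^^^^
AttributeError: 'NoneType' object has no attribute 'sum'
```

Robot occludes the view; I creep on until the force shows the fence.

move_arm([
  [0,0,0,-0.0015,0,0,0.093],
  [0,0,0,-0.0015,0,0,0.093],
])

```text
time_s: 8.0
position: [0.5963, 0.0461, 0.0226]
ee_rot: [-180.0, -0.0, -178.5]
ft_force: [-4.4, -0.5, 2.9]
grip_width: 0.0927
finger_force: 2.4
```

move_arm([
  [0,0,0,-0.001,0,0,0.093],
])

```text
time_s: 8.1
position: [0.5975, 0.0461, 0.0226]
ee_rot: [-180.0, -0.0, -178.5]
ft_force: [-6.7, 0.2, 4.1]
grip_width: 0.0928
finger_force: 3.3
```

move_arm([
  [0,0,0,-0.001,0,0,0.093],
])

```text
time_s: 8.2
position: [0.5976, 0.0461, 0.0226]
ee_rot: [-180.0, -0.2, -178.5]
ft_force: [-23.0, -1.3, 15.0]
grip_width: 0.0932
finger_force: 11.5
```

move_arm([
  [0,0,0,0.01,0,0,0.093],
  [0,0,0,0.02,0,0,0.093],
  [0,0,0,0.01,0,-0.04,0],
  [0,0,0,0.02,0,-0.045,0],
  [0,0,0,0.02,-0.02,-0.04,0],
  [0,0,8.5,0,0,-0.02,0],
  [0,0,8.5,0,0,0,0],
  [0,0,8.5,0,0,0,0],
  [0,0,8.5,0,0,0,0],
  [0,0,8.5,0,0,0,0],
  [0,0,8.5,0,0,0,0],
  [0,0,8.5,0,0,0,0],
])

```text
time_s: 9.4
position: [0.5192, 0.024, 0.1676]
ee_rot: [180.0, 0.0, 121.6]
ft_force: [0.2, -0.1, 0.5]
grip_width: 0.0174
finger_force: 0.0
```

move_arm([
  [0,0,8.5,0,0,0,0],
  [0,0,8.5,0,0,0,0],
  [0,0,8.5,0,0,0,0],
  [0,0,5,0,0,0,0],
  [0,0,0,0,0,0,0],
])

```text
time_s: 9.9
position: [0.5192, 0.0241, 0.1676]
ee_rot: [180.0, 0.0, 91.4]
ft_force: [-0.0, -0.2, 0.4]
grip_width: 0.0004
finger_force: 0.0
```

```bash
cat > run2.py <<'E'
from fit import *
from where import w,injig
import sys
np.set_printoptions(precision=4,suppress=True)
w()
for n in("scene","side"):
    im=camera(n); cv2.imwrite(f"pics/{sys.argv[1]}_{n}.png",im[:,:,::-1])
    p0=np.array([float(v) for v in sys.argv[2:4]]+[.0265]); j=(.6463,.0385,.0265)
    c=proj(n,place(np.array([[*p0[:2],.02]]),j))[0]
    m=best("long_tube",n,c)
    if m is None: print(n,"none");continue
    t=fit(TUBE,{n:m},{n:np.zeros((420,560))},[*place(np.array([[*p0[:2],0]]),j)[0][:2],.0265])
    print(n,"tube in jig",injig(t[0]),t[0][2]-.0265,"cost",t[1])
    for l in("slide_face","slide_back"): print(l,[(injig(ray(n,r["position"],.02)),round(r["score"],2)) for r in spot_point(l,n)])
E
python3 run2.py a -.02 .009
```

```text
9.9 jig xy [-0.1275 -0.011 ] z 0.16763740924223897 rot [179.9585   0.0021  91.4029] F [-0.028  -0.173   0.4087] w 0.0004
scene tube in jig [-0.0276  0.013 ] 0.07023525826240443 cost 0.44197733918128657
slide_face [(array([-0.0173, -0.1096]), 0.61)]
slide_back [(array([-0.0239, -0.1442]), 0.71)]
side tube in jig [-0.0189  0.0102] -0.02885398358910608 cost 0.05708245243128964
slide_face [(array([-0.0268, -0.1044]), 0.67)]
slide_back [(array([-0.0252, -0.1475]), 0.56)]
```

View pics/a_side.png

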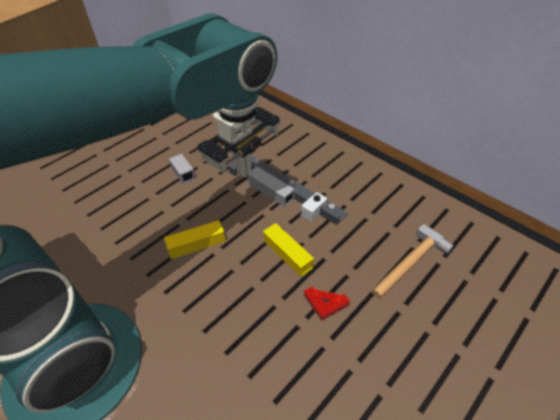

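The side view shows the tube lying in front of the fence near (268,182), with clear space before the slide at (315,206).

move_arm([
  [0,0,0,-0.025,0.035,0,0],
  [0,0,0,-0.025,0.035,0,0],
  [0,0,0,-0.024,0.0335,0.02,0],
  [0,0,0,0,0,0.037,0],
  [0,0,0,0,0,0,0],
])

```text
time_s: 10.8
position: [0.6227, -0.0476, 0.1053]
ee_rot: [-179.6, -0.1, 91.5]
ft_force: [-0.1, -0.2, -1.2]
grip_width: 0.0001
finger_force: 0.0
```

Run:
```python
from where import *
from scipy.spatial.transform import Rotation as Ro
w(); o=get_obs(); im=camera("wrist"); p=camera_params("wrist")
K=np.array(p["intrinsics"]);T=np.eye(4);T[:3,:3]=Ro.from_euler("xyz",o["ee_rot"],degrees=True).as_matrix();T[:3,3]=o["position"]
W=T@np.array(p["T_tool_cam"]); Wi=np.linalg.inv(W)
c,s=np.cos(J0[2]),np.sin(J0[2])
def pr(x,y,z):
    P=Wi@np.array([J0[0]+c*x-s*y,J0[1]+s*x+c*y,z,1]); q=K@P[:3]; return tuple(int(v) for v in q[:2]/q[2])
b=im[:,:,::-1].copy()
cv2.line(b,pr(-.04,-.06,.04),pr(0,-.06,.04),(0,255,0),1)
cv2.line(b,pr(-.04,-.06,.04),pr(-.04,.08,.04),(0,255,0),1)
cv2.line(b,pr(-.036,-.109,.044),pr(0,-.109,.044),(255,0,255),1)
cv2.line(b,pr(0,-.205,.03),pr(0,.165,.03),(0,0,255),1)
g=[pr(-.024,-.085,.011)];cv2.circle(b,g[0],3,(0,255,255),-1)
cv2.imwrite("pics/w1.png",b)
```

```text
10.8 jig xy [-0.0258 -0.0854] z 0.10528306792647261 rot [-179.5605   -0.0634   91.4587] F [-0.1489 -0.1814 -1.2434] w 0.0001
```

View pics/w1.png

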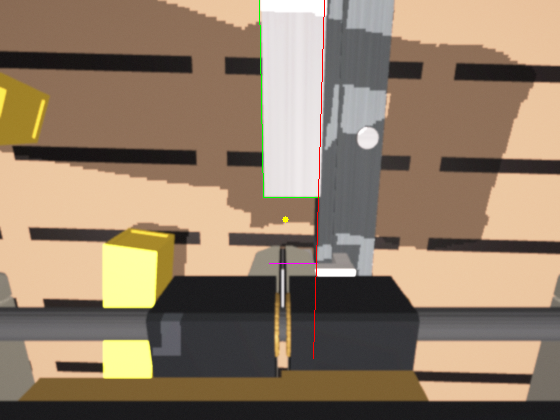

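The wrist view shows the tube's end at row 196, exactly on the model's line. The slide's face is near row 264, and the target (285,219) lies in the gap. Now I go down and push the end.

move_arm([
  [0,0,0,0,0.003,0.03,0],
  [0,0,0,0,0,0.03,0],
  [0,0,0,0,0,0.015,0],
  [0,0,0,0,0,0.007,0],
  [0,0,0,0,0,0,0],
])

```text
time_s: 11.35
position: [0.6276, -0.0469, 0.0295]
ee_rot: [180.0, 0.0, 91.5]
ft_force: [-0.1, 0.2, 0.2]
grip_width: 0.0009
finger_force: 0.0
```

move_arm([
  [0,0,0,0.006,0,0,0],
  [0,0,0,0.005,0,0,0],
  [0,0,0,0.004,0,0,0],
  [0,0,0,0.004,0,0,0],
  [0,0,0,0.004,0,0,0],
  [0,0,0,0.005,0,0,0],
  [0,0,0,0.005,0,0,0],
  [0,0,0,0.005,0,0,0],
  [0,0,0,0.005,0,0,0],
  [0,0,0,0.005,0,0,0],
])

```text
time_s: 12.35
position: [0.6267, 0.0005, 0.0296]
ee_rot: [179.9, 0.1, 91.5]
ft_force: [-1.1, -6.6, 5.2]
grip_width: 0.0007
finger_force: 3.3
```

```bash
python3 where.py
```

```text
12.35 jig xy [-0.0206 -0.0374] z 0.029555650710412 rot [179.9352   0.0758  91.4807] F [-1.123  -6.6231  5.1876] w 0.0007
```

move_arm([
  [0,0,0,0.004,0,0,0],
  [0,0,0,0.004,0,0,0],
  [0,0,0,0.003,0,0,0],
  [0,0,0,0.002,0,0,0],
  [0,0,0,0.002,0,0,0],
  [0,0,0,0.001,0,0,0],
])

```text
time_s: 12.95
position: [0.6262, 0.0166, 0.0295]
ee_rot: [179.9, 0.1, 91.5]
ft_force: [-0.6, -6.7, 4.9]
grip_width: 0.0007
finger_force: 3.1
```

move_arm([
  [0,0,0,0.001,0,0,0],
  [0,0,0,0.001,0,0,0],
])

```text
time_s: 13.15
position: [0.6262, 0.0184, 0.0295]
ee_rot: [179.9, 0.1, 91.5]
ft_force: [-1.4, -6.6, 5.6]
grip_width: 0.0003
finger_force: 3.1
```

move_arm([
  [0,0,0,0.001,0,0,0],
])

```text
time_s: 13.25
position: [0.6262, 0.019, 0.0295]
ee_rot: [179.9, 0.1, 91.5]
ft_force: [-0.6, -15.9, 5.0]
grip_width: 0.0003
finger_force: 7.7
```

move_arm([
  [0,0,0,0.001,0,0,0],
])

```text
time_s: 13.35
position: [0.6262, 0.0191, 0.0295]
ee_rot: [179.9, 0.2, 91.5]
ft_force: [-0.8, -22.9, 5.4]
grip_width: 0.0002
finger_force: 11.6
```

move_arm([
  [0,0,0,-0.005,0,0,0],
  [0,0,0,-0.007,0,0,0],
  [0,0,0,0,0,-0.04,0],
  [0,0,0,0,-0.02,-0.03,0],
  [0,0,0,0.03,-0.035,0,0],
  [0,0,0,0.03,-0.03,0,0],
  [0,0,0,0.03,-0.005,0,0],
  [0,0,0,0,0,0.035,0],
  [0,0,0,0,0,0.03,0],
  [0,0,0,0,0,0.01,0],
  [0,0,0,0,0.01,0,0],
  [0,0,0,0,0.01,0,0],
])

```text
time_s: 14.55
position: [0.5553, 0.0969, 0.0251]
ee_rot: [179.9, -0.0, 91.5]
ft_force: [0.5, 0.7, 0.6]
grip_width: 0.0003
finger_force: 0.0
```

```bash
python3 where.py
```

```text
14.55 jig xy [-0.0894  0.0608] z 0.025097685066533523 rot [179.9129  -0.0134  91.4694] F [0.4973 0.6919 0.5885] w 0.0003
```

move_arm([
  [0,0,0,0,0.01,0,0],
  [0,0,0,0,0.008,0,0],
  [0,0,0,0,0.005,0,0],
  [0,0,0,0,0.003,0,0],
  [0,0,0,0,0.002,0,0],
])

```text
time_s: 15.05
position: [0.5819, 0.0977, 0.0237]
ee_rot: [-180.0, 0.0, 91.5]
ft_force: [-1.1, 0.5, 0.1]
grip_width: 0.0002
finger_force: 0.0
```

move_arm([
  [0,0,0,0,0.0015,0,0],
  [0,0,0,0,0.0015,0,0],
])

```text
time_s: 15.25
position: [0.5847, 0.0978, 0.0237]
ee_rot: [-180.0, -0.0, 91.5]
ft_force: [-0.6, -0.8, 0.6]
grip_width: 0.0007
finger_force: 0.0
```

move_arm([
  [0,0,0,0,0.0015,0,0],
])

```text
time_s: 15.35
position: [0.5862, 0.0979, 0.0237]
ee_rot: [180.0, -0.0, 91.5]
ft_force: [-0.5, -0.6, 0.7]
grip_width: 0.0005
finger_force: 0.0
```

move_arm([
  [0,0,0,0,0.0015,0,0],
])

```text
time_s: 15.45
position: [0.5877, 0.0979, 0.0237]
ee_rot: [180.0, -0.0, 91.5]
ft_force: [0.0, -0.3, 0.7]
grip_width: 0.0004
finger_force: 0.0
```

move_arm([
  [0,0,0,0,0.0015,0,0],
])

```text
time_s: 15.55
position: [0.5893, 0.0979, 0.0236]
ee_rot: [-180.0, 0.0, 91.5]
ft_force: [-0.1, 0.2, -0.3]
grip_width: 0.0005
finger_force: 0.0
```

move_arm([
  [0,0,0,0,0.0015,0,0],
])

```text
time_s: 15.65
position: [0.5898, 0.098, 0.0236]
ee_rot: [-179.8, 0.0, 91.5]
ft_force: [-20.8, -0.9, 13.3]
grip_width: 0.0004
finger_force: 11.0
```

move_arm([
  [0,0,0,0,-0.005,0,0],
  [0,0,0,0,-0.01,0,0],
  [0,0,0,0,0,-0.04,0],
  [0,0,0,0,0,-0.04,0],
  [0,0,0,-0.046,0.01,0,0],
  [0,0,0,-0.048,0.01,0,0],
  [0,0,0,-0.048,0.01,0,0],
  [0,0,0,-0.048,0.01,0,0],
  [0,0,0,-0.046,0.008,0,0],
  [0,0,0,-0.006,0,0,0],
  [0,0,0,0,0,0,0],
])

```text
time_s: 16.75
position: [0.6295, -0.1441, 0.1034]
ee_rot: [-180.0, -0.0, 91.4]
ft_force: [0.1, 1.0, 0.6]
grip_width: 0.0006
finger_force: 0.0
```

```bash
python3 run2.py b -.02 .06
```

```text
16.75 jig xy [-0.0217 -0.1821] z 0.10336463111522903 rot [-179.9783   -0.0084   91.3693] F [0.0713 1.0415 0.5862] w 0.0006
scene tube in jig [-0.0262  0.0653] 0.09967523826874713 cost 0.5964721254355401
slide_face [(array([-0.0276, -0.1044]), 0.81)]
slide_back [(array([-0.0215, -0.1448]), 0.96)]
side tube in jig [-0.0189  0.0601] 0.0051982465405637605 cost 0.03635752688172043
slide_face [(array([-0.0095, -0.1111]), 0.62)]
slide_back [(array([-0.0222, -0.1524]), 0.9)]
```

View pics/b_scene.png

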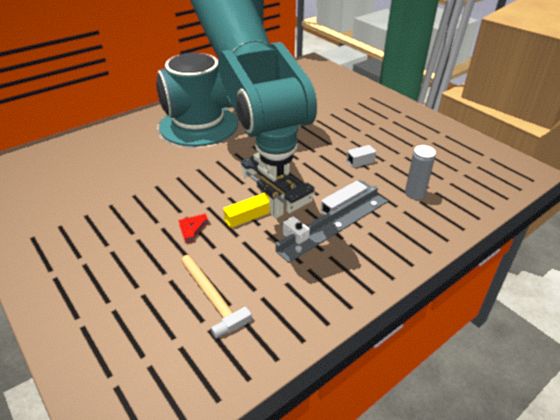

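The tube is seated at (345,195), against the end stop and along the fence. Fit from the side view: (-18.9, 60.1) mm, turned 0.3°. Next I go down behind the slide at (296,232) and push it.

move_arm([
  [0,0,0,0,0,0.035,0],
  [0,0,0,0,0,0.03,0],
  [0,0,0,0,0,0.014,0],
  [0,0,0,0.008,0,0,0],
  [0,0,0,0.006,0,0,0],
  [0,0,0,0.005,0,0,0],
  [0,0,0,0.005,0,0,0],
  [0,0,0,0.005,0,0,0],
  [0,0,0,0.005,0,0,0],
  [0,0,0,0.006,0,0,0],
  [0,0,0,0.006,0,0,0],
  [0,0,0,0.006,0,0,0],
])

```text
time_s: 18.35
position: [0.6286, -0.0907, 0.0247]
ee_rot: [-180.0, 0.0, 91.5]
ft_force: [0.9, -2.7, 2.8]
grip_width: 0.0003
finger_force: 1.4
```

move_arm([
  [0,0,0,0.007,0,0,0],
  [0,0,0,0.007,0,0,0],
  [0,0,0,0.007,0,0,0],
  [0,0,0,0.007,0,0,0],
  [0,0,0,0.007,0,0,0],
  [0,0,0,0.007,0,0,0],
  [0,0,0,0.006,0,0,0],
  [0,0,0,0.005,0,0,0],
])

```text
time_s: 19.15
position: [0.6273, -0.0376, 0.0246]
ee_rot: [-180.0, -0.0, 91.5]
ft_force: [1.4, -3.2, 1.1]
grip_width: 0.0004
finger_force: 1.3
```

```bash
python3 where.py
```

```text
19.15 jig xy [-0.0211 -0.0755] z 0.024641312465423296 rot [-179.9992   -0.0002   91.4944] F [ 1.4314 -3.2414  1.0923] w 0.0004
```

move_arm([
  [0,0,0,0.005,0,0,0],
  [0,0,0,0.004,0,0,0],
  [0,0,0,0.004,0,0,0],
  [0,0,0,0.003,0,0,0],
  [0,0,0,0.002,0,0,0],
  [0,0,0,0.0015,0,0,0],
])

```text
time_s: 19.75
position: [0.6267, -0.0185, 0.0246]
ee_rot: [-180.0, -0.0, 91.5]
ft_force: [1.1, -2.1, 2.5]
grip_width: 0.0002
finger_force: 1.3
```

move_arm([
  [0,0,0,0.001,0,0,0],
])

```text
time_s: 19.85
position: [0.6267, -0.0176, 0.0246]
ee_rot: [-180.0, 0.0, 91.5]
ft_force: [1.4, -3.0, 0.2]
grip_width: 0.0007
finger_force: 1.3
```

move_arm([
  [0,0,0,0.001,0,0,0],
])

```text
time_s: 19.95
position: [0.6267, -0.0167, 0.0246]
ee_rot: [-180.0, 0.0, 91.5]
ft_force: [2.0, -2.6, 0.2]
grip_width: 0.0004
finger_force: 1.3
```

move_arm([
  [0,0,0,0.001,0,0,0],
])

```text
time_s: 20.05
position: [0.6267, -0.0161, 0.0247]
ee_rot: [180.0, 0.1, 91.5]
ft_force: [1.1, -10.1, 0.2]
grip_width: 0.0004
finger_force: 5.8
```

move_arm([
  [0,0,0,0.001,0,0,0],
])

```text
time_s: 20.15
position: [0.6267, -0.016, 0.0247]
ee_rot: [180.0, 0.2, 91.5]
ft_force: [1.2, -20.4, -0.7]
grip_width: 0.0005
finger_force: 9.9
```

move_arm([
  [0,0,0,-0.004,0,0,0],
  [0,0,0,-0.01,0,0,0],
  [0,0,0,-0.02,0,0,0],
  [0,0,0,0,0,-0.04,0],
  [0,0,0,0,0,-0.04,0],
  [0,0,0,-0.03,-0.03,-0.03,0],
  [0,0,0,-0.03,-0.03,0,0],
  [0,0,0,-0.03,-0.03,0,0],
  [0,0,0,0,0,0,0],
])

```text
time_s: 21.05
position: [0.5385, -0.1425, 0.1338]
ee_rot: [-180.0, 0.0, 91.3]
ft_force: [0.0, 0.3, 0.3]
grip_width: 0.0003
finger_force: 0.0
```

```bash
python3 run2.py c -.02 .06; python3 -c "
import cv2
a=cv2.imread('pics/c_scene.png')[130:280,215:415];b=cv2.imread('pics/c_side.png')[110:260,150:350]
cv2.imwrite('pics/fin.png',cv2.resize(cv2.hconcat([a,b]),(800,300),interpolation=cv2.INTER_CUBIC))"
```

```text
21.05 jig xy [-0.1126 -0.1781] z 0.13379565305030355 rot [-179.9933    0.0203   91.3295] F [0.0042 0.2554 0.2654] w 0.0003
scene tube in jig [-0.0333  0.0854] 0.16334412531114298 cost 0.7414383561643836
slide_face [(array([-0.0115, -0.0026]), 0.93)]
slide_back [(array([-0.113 ,  0.2395]), 0.61), (array([-0.0245, -0.04  ]), 0.6)]
side tube in jig [-0.0181  0.0712] -0.012092764586107172 cost 0.3678234011627907
slide_face []
slide_back []
```

View pics/fin.png

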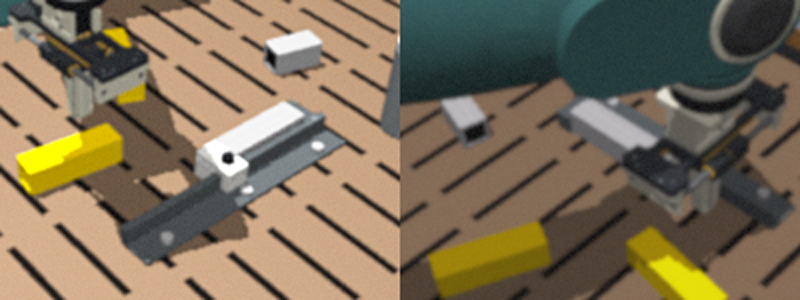

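The final crop shows the tube flat along the fence from (215,145) to (305,105), with the slide tight on its end at (225,165). The robot is clear and the bystanders have not moved.

```bash
python3 -c "
from workcell import *
print(close_job())"
```

```text
the job is handed in; nothing more can be done
None
```

The job is handed in: the long tube was pushed flat along the fence and against the fixed end stop, then trapped by the sliding stop, at about 21 s on the robot's clock and with no push reading over about 28 N.

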